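# Fit a new gauge glass in a filter cover

### The arm

A 7-joint arm with a two-finger parallel gripper is mounted at the origin on the work surface. World frame = base frame: x ahead of the robot, y to its left, z up, the work surface at z = 0. Lengths are in m, angles in rad, forces in N, time in s.
With the tool pointing down it reaches from about 0.4 to 0.85 m from the base axis. Payload 4.5 kg.
Tool frame: the origin (TCP) lies at the very end of the fingers, on their centre line; the grasp point (between the pads) lies 19 mm behind it (r.grip_depth is the z of the grasp point in the tool frame, in m); z points along the fingers, y is the line along which they close (so a half turn about z gives the same grasp; the last joint's range is limited). The gripper opens to 88 mm and grips with 3 to 60 N. Pads are 18 mm wide; open, the fingers measure 123 mm over their backs; the gripper's body (75 mm by 187 mm) begins 45 mm behind the grasp point.
Start: joints at [1.231, 0.689, -0.195, 1.565, 0.157, 0.902, -0.215], TCP at [0.228, -0.582, 0.239] pointing down, gripper open.
Joint ranges: [-3.01, 3.01], [-0.46, 2.08], [-1.47, 1.51], [0.13, 2.56], [-1, 4.14], [0.04, 2.09], [-2.66, 2.66]. Speed limits (rad/s): [2.57, 2.57, 3.14, 3.14, 3.14, 3.14, 3.14].

### API

Orientations are given as a unit quaternion [x, y, z, w].
In Python, from plant import r, viewer, sensors, finish_job gives the robot as it stands (r), with the cameras (viewer), the job as plain functions and the readings (sensors).
- The arm moves only by the shell command python3 steer.py 'ROWS' [FORCE]. ROWS is a JSON list of rows, 1 to 10 of them, each of 7 numbers: the opening from 0.0 (shut) to 1.0 (fully open), then dx, dy, dz in units of 100 mm, then a rotation vector rx, ry, rz in rad; each row is the pose to reach, as a shift and turn from the pose commanded when the command began, along the tool's axes at that moment; what a row does not reach only later rows make up. A row lasts 1/10 s, in which the tool goes at most 0.05 m and 0.15 rad, less where a joint would pass 70% of its speed; a pose out of reach is approached as far as the arm can. The fingers move at their own pace and stop on an object; FORCE is the grip in N (left out, the last holds). Time passes only in rows, so rows that do not move let the fingers close. It prints the time, the measured TCP pose, the force, the opening and the grip force at its end. Input that does not fit is refused with a message, and nothing moves.
- sensors.get_state(): the state, without advancing time (a new reading comes with each control period).
- viewer.snapshot(name): name is "scene" or "top" or "wrist"; returns the picture (480x640x3 uint8, red, green, blue); there is no depth.
- viewer.camera_params(name): a dict with "fx", "fy", "cx", "cy" (pixels), "k1" (the pictures are not rectified: a ray, as slopes to the right and down, at radius r is drawn at 1 + k1 r^2 times it, then the intrinsics apply), "rvec" (rotation vector, rad) and "tvec" (3), from world to camera coordinates, as OpenCV has them. Camera axes: x right, y down, z forward; pixel columns grow to the right and rows downward; lengths in m; the calibration is good to about 2 mm. A picture is of the moment at which its call begins: read the wrist's pose just before it. camera_params takes no time and is no camera call; for the wrist camera it gives the pose at the moment of the call.
- finish_job(): hands the job in; it is judged then, once.
The state is a dict: "clock": time; "q": joint angles; "qd": joint speeds; "joint_torque": joint torques, N m; "tool_pos": TCP position; "eef_rot": TCP orientation; "contact_force": force on the tool from outside, world axes, zero at the start; "moment": the same for the moment, N m; "opening": opening from 0.0 (shut) to 1.0 (fully open); "finger_force": force on a finger pad.
Only numpy, scipy, OpenCV 4.12 (cv2) and the standard library are available. Lean on these libraries where they do the work, as an engineer would, in place of code of your own. Each camera call takes 0.05 s, during which the arm holds its last target. There are 200 camera calls.

### The job

The dust extractor's filter cover lies on the bench with its sunk gauge open. Slide the loose gauge glass across the cover, without lifting it off and round whatever stands there, until it drops flat into the gauge; then put the retaining ring (the one with two finger lugs and three side pins) in over it, pins down the slots, and turn it clockwise until it is snug on the glass. Let go and leave everything else where it is.

Things in the scene. Friction and masses are not known exactly. Their poses are not given: they have to be found in the camera images.
- cover: Grey metal filter cover lying on the bench, fixed: 310 mm along its own x, 440 mm along y, flat deck 36 mm above the bench. Origin on the bench under its middle. The round gauge, with an aluminium rim flush with the deck, is centred at its (0, -110) mm; a black bar handle along x at y = -195 mm, 120 mm long, stands 36 mm above the deck. Other things stand on the deck.
- gauge_seat (a point): Middle of the gauge's white dial, the flat floor on which the glass has to lie, 21 mm below the deck; axes as the cover's. The round bore above it is 91 mm wide with a plain edge flush with the deck.
- gauge_slots (a point): Middle of the gauge's mouth at deck level, axes as the cover's. The bore's wall has three 15 mm wide entry slots for the ring's pins at 90, 210 and 330 degrees from x (counter-clockwise from above), 6 mm deep outward, floors 9.5 mm below the deck. From each a groove runs clockwise under a lip, falls 5.5 mm in 80 degrees (1.5 mm play for the pin) and ends at a stop after about 98 degrees.
- glass: Clear round gauge glass with a black rubber edge, 88 mm across, 6 mm thick, 100 g, lying flat on the cover's deck. Origin in the middle of its underside, z up. Too wide to grip; it is pushed by its edge.
- ring: Dark steel retaining ring, 85 mm outside, 56 mm inside, 12 mm high, about 120 g, lying on the bench lugs up. Origin in the middle of its underside, z up. Three pins of 5 mm diameter stick out of its side to a radius of 49.5 mm, axes 4 mm above the underside, at 90, 210 and 330 degrees from its x.
- ring_lugs (a point): On the ring's axis 23 mm above its underside, midway between its upright finger lugs at either end of its x axis: 20 mm wide along y, 5.5 mm thick, outer faces 66 mm apart, tops 33 mm above the underside. In the slots the ring's underside is 10 mm above the seat; turned clockwise, nearly freely, it sinks to the glass; after 80 degrees it clamps it and soon takes 0.5 N m. It stays when let go.
- jar: Clear jar of brass screws with black lid, 56 mm across, 62 mm tall, 300 g, standing on the cover between glass and gauge. Origin in the middle of its underside. To be left alone.
- fitting: Brass hose fitting, 26 mm across, 28 mm tall, standing on the cover in one of the corners by the gauge. Origin in the middle of its underside. To be left alone.
- tin: Small flat aluminium tin, 45 mm across, 23 mm tall, on the cover in the other corner by the gauge. Origin in the middle of its underside. To be left alone.
- spacer: Plain dark steel spacer ring, 94 mm outside, 74 mm inside, 14 mm high, without lugs or pins, lying on the bench. Origin in the middle of its underside. Not needed; to be left alone.
- tape: Yellow and black tape measure, 70 by 36 by 66 mm, on the bench. Origin in the middle of its underside. To be left alone.
- driver: Blue-handled screwdriver, 200 mm long along its x, 26 mm thick, lying on the bench. Origin under its middle. To be left alone.

How it is judged:
By the outcome, as a careful person would: the job done as asked, in the order asked, and still so for the second after the job is handed in, with the robot touching nothing.
It also fails if it takes over 72 s, if anything falls off the work surface, if the arm or the gripper's body presses on something with over 40 N, if the wrist force passes 120 N, or if a joint passes its speed limit or range.

## Working session

There is one attempt and no reset: what is moved stays moved. The work goes in short steps, Python scripts to look and compute and a shell command to move; the robot and the scene stay as the last step left them, time stands still between calls to the robot, and variables do not carry over. Pictures are saved under pics/ and viewed, at most 10 in all, crops included, and the job is handed in when it is done.

```bash
ls; mkdir -p pics
cat > h.py <<'E'
import numpy as np, cv2
from plant import r, viewer, sensors, finish_job
from scipy.spatial.transform import Rotation as R
def cam(n):
    p=viewer.camera_params(n); M=cv2.Rodrigues(np.array(p["rvec"],float))[0]; return p,M,np.array(p["tvec"],float)
def ray(c,uv):
    p,M,t=c; xd=np.array([(uv[0]-p["cx"])/p["fx"],(uv[1]-p["cy"])/p["fy"]]); x=xd.copy()
    for _ in range(30): x=xd/(1+p["k1"]*(x@x))
    return -M.T@t, M.T@np.array([x[0],x[1],1])
def onz(c,uv,z):
    o,d=ray(c,uv); return o+d*(z-o[2])/d[2]
def tri(c1,u1,c2,u2):
    o1,d1=ray(c1,u1);o2,d2=ray(c2,u2); s=np.linalg.lstsq(np.c_[d1,-d2],o2-o1,rcond=None)[0]
    a=o1+s[0]*d1;b=o2+s[1]*d2; return (a+b)/2,np.linalg.norm(a-b)
def proj(c,P):
    p,M,t=c; X=M@np.asarray(P,float)+t; x=X[:2]/X[2]; x=x*(1+p["k1"]*(x@x)); return np.array([p["fx"]*x[0]+p["cx"],p["fy"]*x[1]+p["cy"]])
def shot(n,f=None):
    c=cam(n); im=cv2.cvtColor(np.asarray(viewer.snapshot(n)),cv2.COLOR_RGB2BGR)
    if f: cv2.imwrite("pics/"+f,im)
    return c,im
E
python3 - <<'E'
from h import *
for n in("top","scene"):
    c,im=shot(n,n+"0.png"); print(n,c[0]); print(-c[1].T@c[2])
print(sensors.get_state())
E
```

```text
pics
plant.py
steer.py
top {'fx': 511.5963732476503, 'fy': 511.5963732476503, 'cx': 314.5459423300634, 'cy': 239.87912463755438, 'k1': -0.13455323929830906, 'rvec': array([ 1.99143571, -2.20473926,  0.26559345]), 'tvec': array([0.12827663, 0.57114156, 1.10509385])}
[0.30542929 0.09932411 1.20860981]
scene {'fx': 536.2884323271313, 'fy': 536.2884323271313, 'cx': 320.4603806678002, 'cy': 235.47444727951356, 'k1': -0.09762349854566457, 'rvec': array([ 2.40073004,  0.89409523, -0.28720435]), 'tvec': array([-0.49475583, -0.22303062,  1.28237234])}
[ 0.97643406 -0.361371    0.92465796]
{'clock': 0.1, 'q': array([ 1.23076195,  0.68992473, -0.19456358,  1.56618656,  0.15730738,
        0.90249994, -0.21506751]), 'qd': array([ 4.87207117e-05, -1.38194655e-03, -4.71577612e-04, -1.16740123e-03,
       -1.76444211e-03,  1.41584881e-04, -8.21627060e-04]), 'joint_torque': array([-2.65305942e-03, -5.28496134e+01, -1.27141111e+00, -1.53834665e+01,
       -5.25817007e-02,  2.00795541e-03,  3.44322859e-05]), 'tool_pos': array([ 0.228025  , -0.58133474,  0.23799022]), 'eef_rot': array([ 9.82568415e-01,  1.85899569e-01, -1.95934980e-04, -7.88272560e-04]), 'contact_force': array([0.39120442, 0.3715273 , 0.29239797]), 'moment': array([-0.01011143, -0.00570814, -0.00963783]), 'finger_force': 0.0, 'opening': 0.9972926464902568}
```

View pics/top0.png

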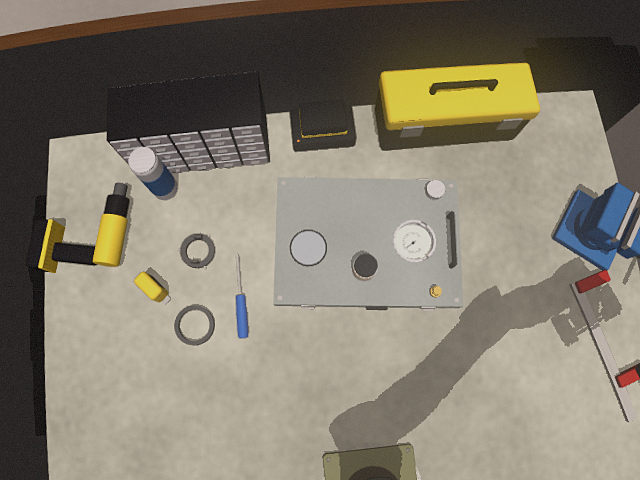

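View pics/scene0.png

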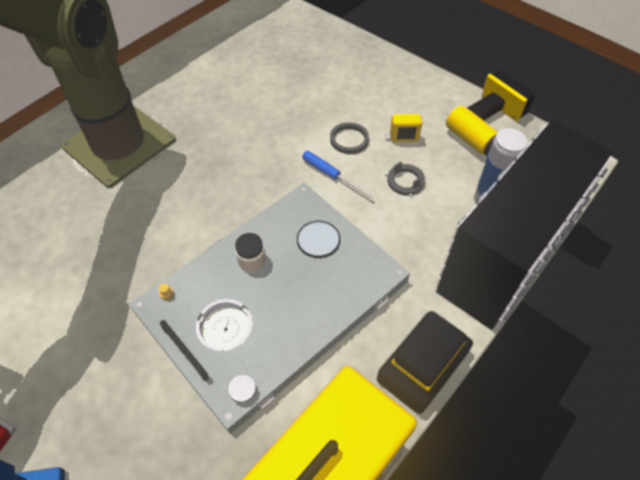

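The top view shows the glass at (308,247), the jar at (365,265), the gauge at (414,241), the tin at (436,188), the fitting at (435,291) and the handle at (451,240). The lugged ring is at (197,250) and the plain spacer at (194,324). In the scene view the same things are the glass (318,238), jar (250,250), gauge (224,325) and ring (406,178).

```bash
cat > m.py <<'E'
from h import *
D={n:(cam(n),cv2.imread(f"pics/{n}0.png")) for n in("top","scene")}
box={"top":dict(glass=(280,222,56,50),gauge=(388,214,52,54),ring=(172,224,50,52),spacer=(166,296,56,58),jar=(346,244,40,42),fit=(424,280,24,24),tin=(420,174,34,28),handle=(440,204,22,70)),
"scene":dict(glass=(288,212,62,52),gauge=(188,292,72,66),ring=(378,154,54,48),spacer=(322,116,54,42),jar=(228,226,44,54),fit=(154,278,24,26),tin=(222,368,40,40),handle=(150,312,70,76))}
def blob(im,b,f):
    x,y,w,h=b; a=im[y:y+h,x:x+w]; hsv=cv2.cvtColor(a,cv2.COLOR_BGR2HSV).astype(int)
    m=f(hsv[...,0],hsv[...,1],hsv[...,2]).astype(np.uint8)
    cs=cv2.findContours(m,cv2.RETR_EXTERNAL,cv2.CHAIN_APPROX_NONE)[0]
    k=max(cs,key=lambda c:cv2.boundingRect(c)[2]*cv2.boundingRect(c)[3])
    e=cv2.fitEllipse(cv2.convexHull(k)); return np.array(e[0])+[x,y],e[1],e[2],k.reshape(-1,2)+[x,y]
F=dict(glass=lambda h,s,v:v<90,ring=lambda h,s,v:v<105,spacer=lambda h,s,v:v<105,jar=lambda h,s,v:v<60,gauge=lambda h,s,v:v>195,
 fit=lambda h,s,v:s>110,tin=lambda h,s,v:v>185,handle=lambda h,s,v:v<75)
if __name__=="__main__":
    for k,f in F.items():
        e={n:blob(D[n][1],box[n][k],f) for n in D}
        P,g=tri(D["top"][0],e["top"][0],D["scene"][0],e["scene"][0])
        print(k,*[(e[n][0].round(1),np.round(e[n][1],1)) for n in e],"3D mm",(P*1e3).round(1),"gap",round(g*1e3,1))
    c,im=D["top"]; hsv=cv2.cvtColor(im,cv2.COLOR_BGR2HSV)
    for p in[(330,200),(150,350),(300,247),(400,225)]: print(p,hsv[p[1],p[0]])
E
python3 m.py
```

```text
glass (array([306.8, 248. ]), array([34. , 35.8])) (array([318.8, 242.1]), array([30. , 39.1])) 3D mm [573.4  89.   27.6] gap 0.6
ring (array([197.4, 250.5]), array([33.4, 34.5])) (array([405.4, 179.6]), array([29.3, 36.4])) 3D mm [599.5 354.2   5.7] gap 2.0
spacer (array([194.2, 324.9]), array([39.3, 40.1])) (array([349.2, 138.5]), array([29.7, 37. ])) 3D mm [421.5 371.8   5. ] gap 3.0Traceback (most recent call last):
  File "m.py", line 15, in <module>
    e={n:blob(D[n][1],box[n][k],f) for n in D}
         ~~~~^^^^^^^^^^^^^^^^^^^^^
  File "m.py", line 10, in blob
    e=cv2.fitEllipse(cv2.convexHull(k)); return np.array(e[0])+[x,y],e[1],e[2],k.reshape(-1,2)+[x,y]
cv2.error: OpenCV(4.12.0) /io/opencv/modules/imgproc/src/shapedescr.cpp:361: error: (-201:Incorrect size of input array) There should be at least 5 points to fit the ellipse in function 'fitEllipseNoDirect'
```

```bash
sed -i 's/jar=lambda h,s,v:v<60/jar=lambda h,s,v:v<80/' m.py; python3 m.py
python3 - <<'E'
from h import *
s=sensors.get_state(); Rm=R.from_quat(s["eef_rot"]).as_matrix(); print(Rm.round(3)); print(Rm.T@(np.array([.56,-.02,.33])-s["tool_pos"]))
p,M,t=cam("wrist"); print(p["fx"],p["cx"],p["cy"],Rm.T@(-M.T@t-s["tool_pos"]), Rm.T@M.T)
E
```

```text
glass (array([306.8, 248. ]), array([34. , 35.8])) (array([318.8, 242.1]), array([30. , 39.1])) 3D mm [573.4  89.   27.6] gap 0.6
ring (array([197.4, 250.5]), array([33.4, 34.5])) (array([405.4, 179.6]), array([29.3, 36.4])) 3D mm [599.5 354.2   5.7] gap 2.0
spacer (array([194.2, 324.9]), array([39.3, 40.1])) (array([349.2, 138.5]), array([29.7, 37. ])) 3D mm [421.5 371.8   5. ] gap 3.0
jar (array([365.3, 265.1]), array([22.2, 22.5])) (array([248.8, 245.4]), array([23.7, 25. ])) 3D mm [507.4 -35.   91.7] gap 2.5
gauge (array([412.1, 240.5]), array([36.7, 42.3])) (array([224.8, 328.4]), array([43. , 60.5])) 3D mm [ 566.5 -164.7   22.6] gap 1.6
fit (array([435.5, 291. ]), array([10.6, 11.2])) (array([165.1, 291.2]), array([12.5, 15.3])) 3D mm [ 437.9 -193.9   49.9] gap 1.9
tin (array([435.6, 188.3]), array([16.9, 17.9])) (array([240.5, 377.1]), array([40.5, 45.7])) 3D mm [ 674.3 -223.3   81.8] gap 4.4
handle (array([451. , 240.2]), array([ 9.3, 62.7])) (array([173. , 336.3]), array([ 5.5, 40.3])) 3D mm [ 542.1 -243.8   86.8] gap 10.5
(330, 200) [ 24  15 168]
(150, 350) [ 19  34 186]
(300, 247) [  0   1 182]
(400, 225) [  8  15 207]
[[ 0.931  0.365 -0.001]
 [ 0.365 -0.931  0.001]
 [-0.    -0.002 -1.   ]]
[ 0.51408721 -0.40140896 -0.09140612]
348.02750913147196 321.0992949322221 243.7632717568322 [ 7.77509761e-02  3.43612847e-05 -1.46053473e-01] [[-2.40879494e-05 -9.55432157e-01 -2.95210759e-01]
 [ 9.99999705e-01  2.03721457e-04 -7.40928190e-04]
 [ 7.68047385e-04 -2.95210689e-01  9.55431870e-01]]
```

Careful with the scale: shifts go in units of 100 mm. That gives: 0.503 m is 5.03, -0.373 m is -3.73.

```bash
python3 steer.py '[[1,0.3,-0.3,-0.5,0,0,0],[1,5.03,-3.73,-0.92,0,0,-1.2],[1,5.03,-3.73,-0.92,0,0,-1.2],[1,5.03,-3.73,-0.92,0,0,-1.2],[1,5.03,-3.73,-0.92,0,0,-1.2],[1,5.03,-3.73,-0.92,0,0,-1.2],[1,5.03,-3.73,-0.92,0,0,-1.2],[1,5.03,-3.73,-0.92,0,0,-1.2],[1,5.03,-3.73,-0.92,0,0,-1.2],[1,5.03,-3.73,-0.92,0,0,-1.2]]' && python3 steer.py '[[1,0,0,0,0,0,0],[1,0,0,0,0,0,0],[1,0,0,0,0,0,0]]'
```

```text
clock: 1.1
tool_pos: [0.4822, -0.1726, 0.3174]
eef_rot: [0.705, 0.709, -0.0, -0.0]
contact_force: [1.3, -0.9, -0.3]
opening: 0.997
finger_force: 0.0
clock: 1.4
tool_pos: [0.4808, -0.1756, 0.317]
eef_rot: [0.707, 0.707, -0.001, -0.0]
contact_force: [-0.0, -0.1, 0.6]
opening: 0.998
finger_force: 0.0
```

```bash
python3 - <<'E'
from h import *
import pickle
c,im=shot("wrist","w1.png"); pickle.dump(c,open("w1.pkl","wb"))
E
python3 steer.py '[[1,1.5,0.8,0,0,0,0],[1,1.5,0.8,0,0,0,0],[1,1.5,0.8,0,0,0,0],[1,1.5,0.8,0,0,0,0],[1,1.5,0.8,0,0,0,0],[1,1.5,0.8,0,0,0,0]]'
python3 - <<'E'
from h import *
import pickle
c,im=shot("wrist","w2.png"); pickle.dump(c,open("w2.pkl","wb"))
a=cv2.imread("pics/w1.png"); cv2.imwrite("pics/w12.png",cv2.resize(np.vstack([a,im]),(400,600),interpolation=cv2.INTER_AREA))
E
```

```text
clock: 2.05
tool_pos: [0.5608, -0.0261, 0.317]
eef_rot: [0.707, 0.707, -0.001, 0.0]
contact_force: [-1.5, -0.5, 0.7]
opening: 0.999
finger_force: 0.0
```

View pics/w12.png

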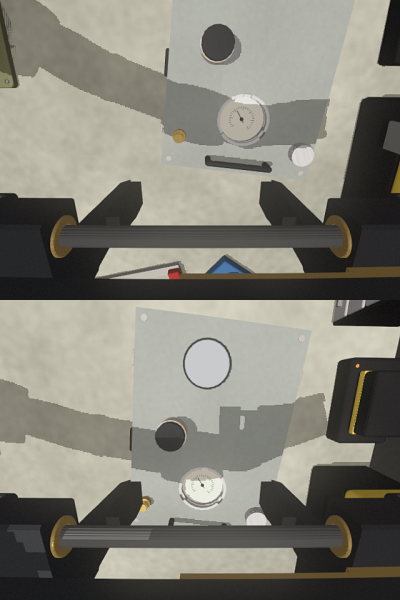

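The w1 half shows the gauge at about (388,192), the jar lid (350,69), the tin (482,248), the fitting (286,216) and the lower deck screws (269,253) and (480,277). The w2 half shows the glass at (331,101), the jar (272,217), the gauge (323,300) and the upper screws (230,27) and (483,61).

```bash
cat > m2.py <<'E'
from h import *
import pickle
from m import blob,D
W={n:(pickle.load(open(n+".pkl","rb")),cv2.imread(f"pics/{n}.png")) for n in("w1","w2")}
def loc(n,xy,h=9,dark=False):
    im=cv2.cvtColor(W[n][1],cv2.COLOR_BGR2GRAY).astype(float); x,y=xy; a=im[y-h:y+h+1,x-h:x+h+1]; a=-a if dark else a
    w=np.clip(a-np.median(a)-8,0,None); g=np.mgrid[-h:h+1,-h:h+1]
    return np.array([x+(w*g[1]).sum()/w.sum(),y+(w*g[0]).sum()/w.sum()])
S=[("w1",(269,253)),("w1",(480,277)),("w2",(230,27)),("w2",(483,61))]
P=[]
for n,xy in S:
    u=loc(n,xy); X=onz(W[n][0],u,.036); P.append(X[:2]); print(n,u.round(1),(X*1e3).round(1))
P=np.array(P); c=P.mean(0); print("centre",c*1e3,"sides",[np.linalg.norm(P[i]-P[j])*1e3 for i,j in((0,1),(2,3),(0,2),(1,3))])
ax=P[1]+P[3]-P[0]-P[2]; ay=P[2]+P[3]-P[0]-P[1]; tx=np.arctan2(ax[1],ax[0]); ty=np.arctan2(-ay[0],ay[1]); print("yaw",np.degrees([tx,ty]))
t=(tx+ty)/2; g=c-.110*np.array([-np.sin(t),np.cos(t)]); print("gauge from cover",g*1e3)
# direct looks
def show(name,n,b,f,z=None):
    e=blob(W[n][1],b,f); print(name,n,e[0].round(1),np.round(e[1],1),(onz(W[n][0],e[0],z)*1e3).round(1)); return e[0]
show("glass","w2",(280,50,100,100),lambda h,s,v:v<80,.041)
a=show("jarlid","w1",(315,30,75,80),lambda h,s,v:v<60,.098); b=show("jarlid","w2",(240,180,62,70),lambda h,s,v:v<60,.098)
X=tri(W["w1"][0],a,W["w2"][0],b); print("jar tri",X[0]*1e3,X[1]*1e3)
a=show("fit","w1",(265,195,45,45),lambda h,s,v:s>110,.06)
a=show("tin","w1",(455,225,55,50),lambda h,s,v:v>170,.059)
for n,k in(("w1",(388,192)),("w2",(323,300))):
    gg=cv2.GaussianBlur(cv2.cvtColor(W[n][1],cv2.COLOR_BGR2GRAY),(3,3),0); x,y=k; q=cv2.resize(gg[y-50:y+50,x-50:x+50],None,fx=4,fy=4,interpolation=cv2.INTER_CUBIC); cv2.imwrite(f"pics/g_{n}.png",q)
a=cv2.imread("pics/g_w1.png");b=cv2.imread("pics/g_w2.png"); cv2.imwrite("pics/g.png",np.hstack([a,b]))
for n in W: print("pred gauge px",n,proj(W[n][0],[*g,.036]),proj(W[n][0],[*g,.015]))
E
python3 m2.py
```

```text
w1 [269.5 252.9] [ 414.8 -243.2   36. ]
w1 [480.4 276.5] [ 693.3 -276.    36. ]
w2 [229.8  27.2] [462.5 164.5  36. ]
w2 [482.3  61.3] [741.1 131.6  36. ]
centre [577.95048469 -55.75467543] sides [np.float64(280.37528707412525), np.float64(280.53880287265895), np.float64(410.5204992896682), np.float64(410.37293513376744)]
yaw [-6.72813314 -6.68660457]
gauge from cover [ 565.10265315 -165.00179541]
glass w2 [331.  101.1] [76.3 81.5] [572.9  88.8  41. ]
jarlid w1 [341.5  82.3] [25.3 38.4] [501.3 -48.6  98. ]
jarlid w2 [271.5 220.4] [42.2 45.5] [508.5 -35.9  98. ]
jar tri [503.2347857  -43.99733258  63.72784942] 0.4117163923797841
fit w1 [286.4 217.5] [19.9 21.5] [ 440.6 -190.8   60. ]
tin w1 [526.  248.1] [ 49.5 251.7] [ 733.3 -228.8   59. ]
pred gauge px w1 [388.96978216 192.81786745] [385.94828702 190.27281879]
pred gauge px w2 [323.48758725 302.61389226] [323.40267134 295.81534451]
```

View pics/g.png

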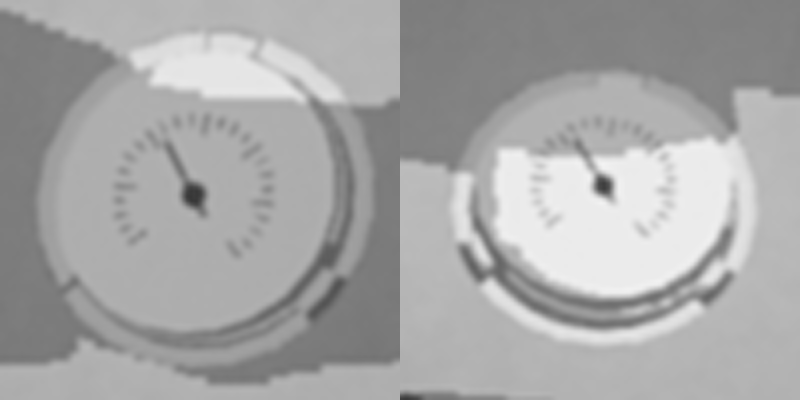

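The screw rectangle comes out at 280 × 410 mm, and the needle hub lies within 0.5 px of its predicted place in both views. That fixes the cover at centre (578.0, -55.8), yaw -6.7°, and the gauge at (565.1, -165.0) with deck and dial heights confirmed. Next I set the fingers, half open, behind the glass.

```bash
python3 steer.py '[[0.57,0.5,0.12,0,0,0,0],[0.57,1,0.12,0.1,0,0,0],[0.57,1.5,0.12,0.4,0,0,0],[0.57,1.76,0.12,0.9,0,0,0],[0.57,1.76,0.12,1.4,0,0,0],[0.57,1.76,0.12,1.8,0,0,0],[0.57,1.76,0.12,2.2,0,0,0],[0.57,1.76,0.12,2.5,0,0,0],[0.57,1.76,0.12,2.62,0,0,0],[0.57,1.76,0.12,2.62,0,0,0]]'
python3 - <<'E'
from h import *
s=sensors.get_state(); c,im=shot("wrist","w3.png"); print(s["tool_pos"],s["opening"],proj(c,[.573,.0888,.042]), s["q"][6])
E
```

```text
clock: 3.1
tool_pos: [0.5723, 0.1497, 0.0544]
eef_rot: [0.707, 0.707, -0.002, -0.0]
contact_force: [-0.2, -0.3, -0.4]
opening: 0.568
finger_force: 0.0
[0.57233498 0.14974568 0.05435893] 0.5681083380989798 [320.09959856 397.13706884] -0.8586191418692938
```

View pics/w3.png

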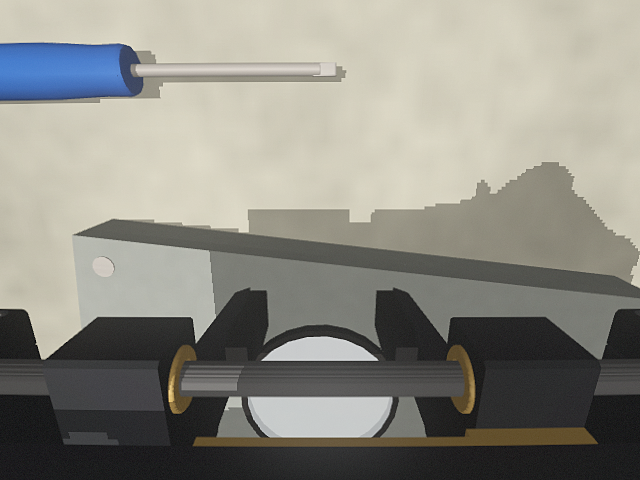

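The glass lies central between the fingers, at (320,395). I go down to 3 mm above the deck and up to its edge.

```bash
python3 steer.py '[[0.57,0,0.01,0.1,0,0,0],[0.57,0,0.01,0.155,0,0,0],[0.57,0,0.01,0.155,0,0,0],[0.57,-0.08,0.01,0.155,0,0,0],[0.57,-0.16,0.01,0.155,0,0,0],[0.57,-0.16,0.01,0.155,0,0,0]]'
```

```text
clock: 3.75
tool_pos: [0.5742, 0.1336, 0.0401]
eef_rot: [0.707, 0.707, -0.001, 0.001]
contact_force: [-1.0, 0.2, 0.4]
opening: 0.57
finger_force: 0.0
```

Scaled: -0.138 m is -1.38, 0.035 m is 0.35.

```bash
python3 steer.py '[[0.57,-0.08,0.02,0.01,0,0,0],[0.57,-0.2,0.05,0.012,0,0,0],[0.57,-0.34,0.085,0.012,0,0,0],[0.57,-0.5,0.125,0.012,0,0,0],[0.57,-0.66,0.165,0.012,0,0,0],[0.57,-0.82,0.205,0.012,0,0,0],[0.57,-0.98,0.245,0.012,0,0,0],[0.57,-1.14,0.285,0.012,0,0,0],[0.57,-1.28,0.32,0.012,0,0,0],[0.57,-1.38,0.35,0.012,0,0,0]]'
python3 - <<'E'
from h import *
s=sensors.get_state(); c,im=shot("top","t4.png"); p=proj(c,[.609,-.049,.042]); print(s["tool_pos"],p)
c2,i2=shot("wrist","w4.png"); print(proj(c2,[.609,-.049,.042]))
cv2.imwrite("pics/v4.png",np.hstack([cv2.resize(im[150:330,260:480],(440,360)),cv2.resize(i2,None,fx=.56,fy=.56)[:268].copy() if 0 else cv2.resize(i2,(360,360))]))
E
```

```text
clock: 4.75
tool_pos: [0.6095, -0.0042, 0.0387]
eef_rot: [0.707, 0.708, -0.0, 0.0]
contact_force: [-0.8, 2.1, 1.0]
opening: 0.571
finger_force: 0.9
[ 0.60951545 -0.00419197  0.03870749] [363.2560688  226.22089011]
[316.7525858  389.76820496]
```

View pics/v4.png

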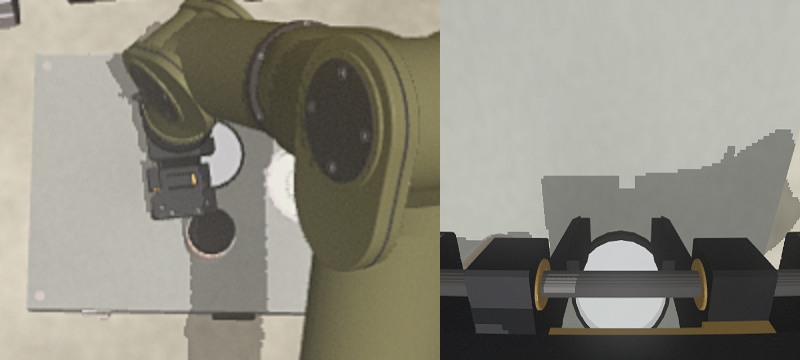

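The glass follows centred between the fingers and is where it was predicted: its right edge is at top pixel (382,227). Now the second leg to the gauge.

Scaled: -0.108 m is -1.08, -0.104 m is -1.04.

```bash
python3 steer.py '[[0.57,-0.08,-0.03,0,0,0,0],[0.57,-0.2,-0.077,0,0,0,0],[0.57,-0.34,-0.13,0,0,0,0],[0.57,-0.49,-0.188,0,0,0,0],[0.57,-0.64,-0.246,0,0,0,0],[0.57,-0.79,-0.303,0,0,0,0],[0.57,-0.9,-0.345,0,0,0,0],[0.57,-0.98,-0.376,0,0,0,0],[0.57,-1.04,-0.4,0,0,0,0],[0.57,-1.08,-0.415,0,0,0,0]]'; python3 steer.py '[[0.57,-0.02,-0.008,0,0,0,0],[0.57,-0.04,-0.015,0,0,0,0],[0.57,-0.06,-0.022,0,0,0,0],[0.57,-0.08,-0.03,0,0,0,0],[0.57,-0.08,-0.03,0,0,0,0]]'
python3 - <<'E'
from h import *
s=sensors.get_state(); print(s["tool_pos"])
c2,i2=shot("wrist","w5.png"); print(proj(c2,[.5651,-.165,.042]),proj(c2,[.5651,-.165,.021]))
E
```

```text
clock: 5.85
tool_pos: [0.5681, -0.1101, 0.0388]
eef_rot: [0.706, 0.708, 0.0, 0.0]
contact_force: [0.5, 1.6, 0.3]
opening: 0.569
finger_force: 0.5
clock: 6.35
tool_pos: [0.5648, -0.1185, 0.0387]
eef_rot: [0.706, 0.708, -0.001, 0.0]
contact_force: [-0.4, -0.5, 0.3]
opening: 0.569
finger_force: 0.0
[ 0.56484176 -0.11851775  0.03871226]
[318.96916049 395.90681749] [319.19054466 369.08130231]
```

View pics/w5.png

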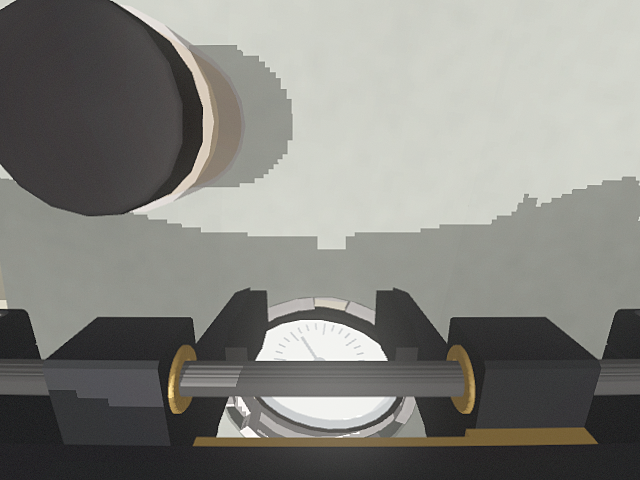

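The force fell to zero and the dial shows through the glass; its black rim now lies inside the bore, around (320,370). I lift away and look from further off.

Scaled: -0.22 m is -2.2, -0.2 m is -2.

```bash
python3 steer.py '[[0.57,0,0,-0.3,0,0,0],[0.57,0,0,-0.8,0,0,0],[1,0.3,0,-1.2,0,0,0],[1,0.7,0,-1.6,0,0,0],[1,1.1,0,-2,0,0,0],[1,1.3,0,-2.2,0,0,0],[1,1.3,0,-2.2,0,0,0],[1,1.3,0,-2.2,0,0,0]]'
python3 - <<'E'
from h import *
s=sensors.get_state(); c,im=shot("wrist","w6.png"); p=proj(c,[.5651,-.165,.036]); print(s["tool_pos"],p)
x,y=p.astype(int); q=im[y-65:y+65,x-75:x+75]; cv2.imwrite("pics/w6c.png",cv2.resize(q,None,fx=4,fy=4,interpolation=cv2.INTER_CUBIC));
E
```

```text
clock: 7.2
tool_pos: [0.5647, 0.0121, 0.2591]
eef_rot: [0.706, 0.709, -0.0, 0.001]
contact_force: [0.4, -1.0, 0.0]
opening: 1.004
finger_force: 0.0
[0.56469614 0.01211885 0.25910836] [319.63320947 352.21132189]
```

View pics/w6c.png

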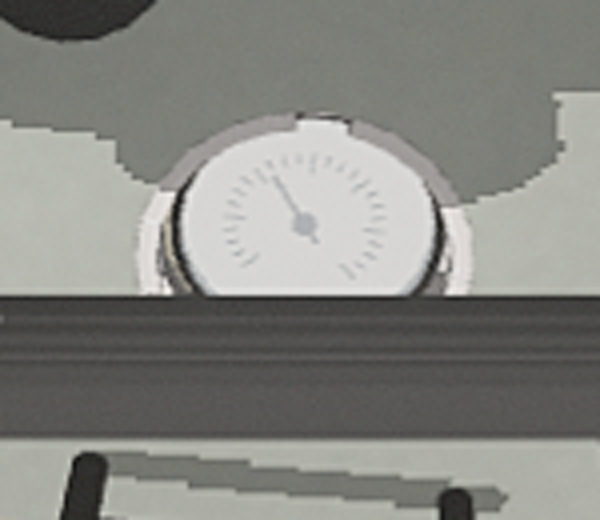

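```bash
python3 steer.py '[[1,-2,0,0,0,0,0],[1,-2,0,0,0,0,0],[1,-2,0,0,0,0,0],[1,-2,0,0,0,0,0],[1,-2,0,0,0,0,0],[1,-2,0,0,0,0,0]]'
cat > snap.py <<'E'
import sys,pickle
from h import *
s=sensors.get_state(); c,im=shot("wrist",sys.argv[1]+".png"); pickle.dump(c,open(sys.argv[1]+".pkl","wb")); print(s["tool_pos"])
E
python3 snap.py w7
python3 steer.py '[[1,5,0.2,0,0,0,0],[1,5,0.2,0,0,0,0],[1,5,0.2,0,0,0,0],[1,5,0.2,0,0,0,0],[1,5,0.2,0,0,0,0],[1,5,0.2,0,0,0,0],[1,5,0.2,0,0,0,0],[1,5,0.2,0,0,0,0],[1,5,0.2,0,0,0,0],[1,5,0.2,0,0,0,0]]' | head -3
python3 steer.py '[[1,0,0,0,0,0,0],[1,0,0,0,0,0,0]]' >/dev/null;  python3 snap.py w8
python3 steer.py '[[1,0.5,0.1,0,0,0,0],[1,0.5,0.1,0,0,0,0],[1,0.5,0.1,0,0,0,0]]' | head -2;python3 snap.py w9
python3 - <<'E'
from h import *
import pickle
C={n:pickle.load(open(n+".pkl","rb")) for n in("w7","w8","w9")}; T=[]
for n,P in(("w7",[.5651,-.165,.036]),("w8",[.5995,.354,.01]),("w9",[.5995,.354,.01])):
    im=cv2.imread(f"pics/{n}.png"); p=proj(C[n],P); x,y=p.astype(int); print(n,p)
    if n=="w7":
        for ph in np.arange(0,360,10):
            a=np.radians(ph); u=proj(C[n],[.5651+.044*np.cos(a),-.165+.044*np.sin(a),.021]).round().astype(int); cv2.circle(im,tuple(map(int,u)),0,(0,0,255),-1)
    x=min(max(x,65),575);y=min(max(y,70),410)
    T.append(cv2.resize(im[y-70:y+70,x-65:x+65],None,fx=2,fy=2,interpolation=cv2.INTER_CUBIC))
cv2.imwrite("pics/v7.png",np.hstack(T)); print(T[0].shape)
E
```

```text
clock: 7.85
tool_pos: [0.5635, -0.1911, 0.2568]
eef_rot: [0.708, 0.706, -0.001, -0.001]
contact_force: [1.0, 0.8, 0.1]
opening: 0.998
finger_force: 0.0
[ 0.56354485 -0.19110999  0.2567698 ]
clock: 8.9
tool_pos: [0.582, 0.3153, 0.2583]
eef_rot: [0.705, 0.709, -0.001, -0.0]
[0.58158902 0.31467993 0.25799199]
clock: 9.45
tool_pos: [0.5934, 0.3615, 0.2583]
[0.59342845 0.36150253 0.25834671]
w7 [322.06039208 187.05632445]
w8 [336.68326175 171.92220045]
w9 [325.30315281 212.77855522]
(280, 260, 3)
```

View pics/v7.png

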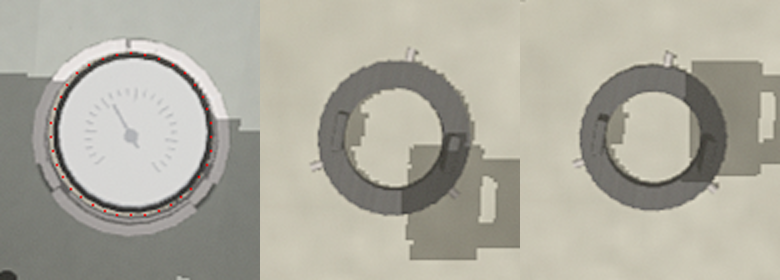

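The glass lies flat: its outline matches the projected circle at z = 21 mm all round. The ring's lugs and three pins show clearly; in w8 full pixels the pins are at (347,127), (300,184) and (369,198), and the lugs at (311,166) and (367,172).

Run:
```python
from h import *
import pickle
from m import blob
C={n:pickle.load(open(n+".pkl","rb")) for n in("w8","w9")}
pins={"w8":[(347.5,127),(299.5,183.5),(369,198)],"w9":[(335,171.5),(288.5,223),(357,235)]}
lugs={"w8":[(311,166),(367,172)],"w9":[(300.5,206),(353.5,215)]}
for i in range(3): print("pin",*[a*1e3 for a in tri(C["w8"],pins["w8"][i],C["w9"],pins["w9"][i])])
for i in range(2): print("lug",*[a*1e3 for a in tri(C["w8"],lugs["w8"][i],C["w9"],lugs["w9"][i])])
E_={}
for n,b in(("w8",(292,128,84,82)),("w9",(280,170,85,82))):
    P=np.array([onz(C[n],u,.004)[:2] for u in pins[n]]); a=np.array([90,210,330])
    A=2*(P[1:]-P[0]); c=np.linalg.solve(A,(P[1:]**2).sum(1)-(P[0]**2).sum()); d=P-c
    print(n,"pin circle",c*1e3,np.linalg.norm(d,axis=1)[0]*1e3,"yaw",(np.degrees(np.arctan2(d[:,1],d[:,0]))-a+180)%360-180)
    im=cv2.imread(f"pics/{n}.png"); e=blob(im,b,lambda h,s,v:(v<125)&(s<45)); E_[n]=e[0]; print(" ellipse",e[0],e[1],onz(C[n],e[0],.012)*1e3)
    L=[onz(C[n],u,.030)[:2] for u in lugs[n]]; print(" lug mid",(L[0]+L[1])*500,np.degrees(np.arctan2(*(L[1]-L[0])[::-1])))
print("ring top tri",tri(C["w8"],E_["w8"],C["w9"],E_["w9"]))
s=sensors.get_state();print(s["q"],R.from_quat(s["eef_rot"]).as_matrix().round(3))
```

```text
pin [609.6901862  401.59344884  16.41749712] 0.08251628180533986
pin [556.95176553 340.36625757   5.27522524] 1.4271331994556287
pin [639.41294605 321.85225369  -9.67200833] 0.5779560141053796
lug [570.32660833 359.18135602  -3.40651288] 0.3064986819205154
lug [630.16285255 356.46511367  32.73084499] 0.4177939795027144
w8 pin circle [602.3023544  355.34250897] 47.29851028496769 yaw [-10.0144547  -11.07948674 -11.37220107]
 ellipse [338.3243103  169.59435272] (76.81875610351562, 77.56027221679688) [601.17385608 356.74828401  12.        ]
 lug mid [601.08081885 358.98102447] -5.457774910797396
w9 pin circle [600.71693675 354.55768946] 46.814819957526126 yaw [-11.71586598 -12.20006937  -7.90867618]
 ellipse [326.45685959 210.18465805] (72.69571685791016, 73.56873321533203) [600.77457629 357.46350656  12.        ]
 lug mid [601.1897247  360.82403731] -9.58384870011353
ring top tri (array([0.60112794, 0.35639934, 0.00723489]), np.float64(0.0005706977832347915))
[-0.36486937  0.8092534  -0.5291301   1.29106232  0.41327079  1.14992911
 -0.92434042] [[-0.002  1.    -0.   ]
 [ 1.     0.002 -0.002]
 [-0.002 -0.    -1.   ]]
```

Careful with the scale: shifts go in units of 100 mm. That gives: 0.2 m is 2, 0.18 m is 1.8.

```bash
python3 steer.py '[[1,-0.05,0.076,0.4,0,0,0.12],[1,-0.05,0.076,0.9,0,0,0.19],[1,-0.05,0.076,1.4,0,0,0.19],[1,-0.05,0.076,1.8,0,0,0.19],[1,-0.05,0.076,2,0,0,0.19],[1,-0.05,0.076,2,0,0,0.19]]' 30
python3 - <<'E'
from h import *
s=sensors.get_state(); M=R.from_quat(s["eef_rot"]).as_matrix(); print(s["q"][6],"tool y yaw",np.degrees(np.arctan2(M[1,1],M[0,1])), M.T@(np.array([.601,.3565,.020])-s["tool_pos"]))
c,im=shot("wrist","w10.png"); print(proj(c,[.601,.3565,.012]))
E
```

```text
clock: 10.1
tool_pos: [0.6, 0.3524, 0.0552]
eef_rot: [0.771, 0.637, -0.004, 0.001]
contact_force: [-1.5, 0.0, 0.2]
opening: 1.0
finger_force: 0.0
-1.172004449278714 tool y yaw -10.827531062503605 [0.00446953 0.00034265 0.03520829]
[319.95580133 267.22773153]
```

Scaled: 0.0352 m is 0.352, 0.0045 m is 0.045.

```bash
python3 steer.py '[[1,0.045,0.003,0.1,0,0,0],[1,0.045,0.003,0.25,0,0,0],[1,0.045,0.003,0.352,0,0,0],[1,0.045,0.003,0.352,0,0,0],[0.6,0.045,0.003,0.352,0,0,0],[0.6,0.045,0.003,0.352,0,0,0],[0.6,0.045,0.003,0.352,0,0,0],[0.6,0.045,0.003,0.352,0,0,0]]' 30
python3 snap.py w11
```

```text
clock: 10.95
tool_pos: [0.6026, 0.3615, 0.0241]
eef_rot: [0.77, 0.638, 0.0, -0.0]
contact_force: [-0.6, -0.1, 1.8]
opening: 0.741
finger_force: 30.0
[0.60257935 0.36150745 0.02411836]
```

Opening 0.741 (65 mm) fits the lugs, but the settled pose is 5 mm off along y and 4 mm high, because the last reading was taken while still moving. I regrip.

Scaled: -0.005 m is -0.05, 0.0045 m is 0.045.

```bash
python3 steer.py '[[1,0,0,0,0,0,0],[1,0,0,0,0,0,0],[1,-0.05,0,0.045,0,0,0],[1,-0.05,0,0.045,0,0,0],[1,-0.05,0,0.045,0,0,0]]' 40
python3 - <<'E'
from h import *
from m import blob
s=sensors.get_state(); c,im=shot("wrist","w12b.png"); print(s["tool_pos"],proj(c,[.601,.3565,.012]))
g=cv2.cvtColor(im,cv2.COLOR_BGR2GRAY); p=proj(c,[.601,.3565,.012])
cv2.imwrite("pics/v12.png",im)
E
python3 steer.py '[[0.6,0,0,0,0,0,0],[0.6,0,0,0,0,0,0],[0.6,0,0,0,0,0,0],[0.6,0,0,0,0,0,0],[0.6,0,0,0,0,0,0]]' 40; python3 snap.py w13
```

```text
clock: 11.5
tool_pos: [0.6015, 0.3556, 0.0186]
eef_rot: [0.77, 0.638, -0.0, 0.0]
contact_force: [0.2, 0.6, -0.4]
opening: 1.001
finger_force: 0.0
[0.60146594 0.35558782 0.01862671] [317.60340089 301.5412997 ]
clock: 12.05
tool_pos: [0.6016, 0.3564, 0.0191]
eef_rot: [0.77, 0.638, 0.0, 0.0]
contact_force: [0.4, -0.4, 0.1]
opening: 0.742
finger_force: 40.0
[0.60158806 0.35638845 0.01910715]
```

```bash
python3 steer.py '[[0.6,0,0,-0.2,0,0,0],[0.6,0,0,-0.6,0,0,0],[0.6,0,0,-1.1,0,0,0],[0.6,0,0,-1.6,0,0,0],[0.6,-5.19,0.61,-1.6,0,0,-2.164],[0.6,-5.19,0.61,-1.6,0,0,-2.164],[0.6,-5.19,0.61,-1.6,0,0,-2.164],[0.6,-5.19,0.61,-1.6,0,0,-2.164],[0.6,-5.19,0.61,-1.6,0,0,-2.164],[0.6,-5.19,0.61,-1.6,0,0,-2.164]]' 40
cat > goal.py <<'E'
from h import *
import sys
s=sensors.get_state(); M=R.from_quat(s["eef_rot"]).as_matrix(); yaw=np.degrees(np.arctan2(M[1,1],M[0,1]))
G=np.array([.5651,-.165,float(sys.argv[1])]); print(s["clock"],s["tool_pos"],"yaw",yaw,"q7",s["q"][6],"open",s["opening"],"F",s["contact_force"],"Mz",s["moment"][2])
print("delta tool",M.T@(G-s["tool_pos"]),"rz to 113.3:",-np.radians(113.3-yaw))
E
python3 steer.py '[[0.6,0,0,0,0,0,0],[0.6,0,0,0,0,0,0]]' >/dev/null; python3 goal.py 0.12
```

```text
clock: 13.1
tool_pos: [0.5804, 0.0547, 0.1805]
eef_rot: [0.413, 0.911, -0.0, 0.001]
contact_force: [1.5, 0.7, -1.8]
opening: 0.742
finger_force: 40.0
13.3 [0.58083984 0.054626   0.17999374] yaw 40.55817142217041 q7 -0.08785515624781766 open 0.7460032156119453 F [ 0.4268163   0.35702949 -0.92966455] Mz 0.03461225322272291
delta tool [-0.15655256 -0.15477155  0.06016339] rz to 113.3: -1.2695844126044304
```

Scaled: -0.1566 m is -1.566, -0.1548 m is -1.548.

```bash
python3 steer.py '[[0.6,-1.566,-1.548,0,0,0,-1.27],[0.6,-1.566,-1.548,0,0,0,-1.27],[0.6,-1.566,-1.548,0,0,0,-1.27],[0.6,-1.566,-1.548,0,0,0,-1.27],[0.6,-1.566,-1.548,0,0,0,-1.27],[0.6,-1.566,-1.548,0,0,0,-1.27],[0.6,-1.566,-1.548,0,0,0,-1.27],[0.6,-1.566,-1.548,0,0,0,-1.27],[0.6,-1.566,-1.548,0,0,0,-1.27],[0.6,-1.566,-1.548,0,0,0,-1.27]]' >/dev/null;python3 steer.py '[[0.6,0,0,0,0,0,0],[0.6,0,0,0,0,0,0]]' >/dev/null; python3 goal.py 0.08; python3 snap.py w14
python3 - <<'E'
# where do the ring's pins / lugs appear relative to the tool? (grasp check)
from h import *
import pickle
c=pickle.load(open("w14.pkl","rb")); s=sensors.get_state(); M=R.from_quat(s["eef_rot"]).as_matrix(); im=cv2.imread("pics/w14.png")
Tw=lambda p:s["tool_pos"]+M@np.array(p)
ctr=proj(c,Tw([0,0,.019-.012])); print("ring top centre expected px",ctr)
for a in(90,210,330):
    t=np.radians(a); # ring x = tool y, ring y = +-tool x
    print(a,proj(c,Tw([-.0495*np.sin(t),.0495*np.cos(t),.019-.004])),proj(c,Tw([.0495*np.sin(t),.0495*np.cos(t),.019-.004])))
for a in range(0,360,15):
    t=np.radians(a); u=proj(c,Tw([.0425*np.sin(t),.0425*np.cos(t),.007])).astype(int); cv2.circle(im,tuple(map(int,u)),0,(0,0,255),-1)
for P,col in(([.5651,-.165,.036],(0,255,0)),([.5651,-.165,.021],(255,0,0))):
    for a in range(0,360,15):
        t=np.radians(a); q=np.array(P)+.0455*np.array([np.cos(t),np.sin(t),0]); u=proj(c,q).astype(int); cv2.circle(im,tuple(map(int,u)),0,col,-1)
cv2.imwrite("pics/v14.png",im[100:480,100:540])
E
```

```text
14.5 [ 0.56634339 -0.16188933  0.17952564] yaw 113.6013220778568 q7 1.3638716014408399 open 0.7410029814168319 F [-0.03014422 -0.76826246 -1.17361342] Mz 0.02672485196998402
delta tool [ 0.00242681 -0.00230233  0.0995258 ] rz to 113.3: 0.005259062367552029
[ 0.56634339 -0.16188933  0.17952564]
ring top centre expected px [320.63812635 298.35171304]
90 [320.67627136 373.44538193] [320.61123916 193.81541498]
210 [232.37395954 244.69311526] [239.57360909 334.02212685]
330 [408.85430431 244.6628446 ] [401.72412734 333.96522536]
```

Run:
```python
from h import *
import pickle
c=pickle.load(open("w14.pkl","rb")); s=sensors.get_state(); M=R.from_quat(s["eef_rot"]).as_matrix(); g=cv2.cvtColor(cv2.imread("pics/w14.png"),cv2.COLOR_BGR2GRAY)
Tw=lambda p:s["tool_pos"]+M@np.array(p)
for z in(.007,.019): print("outer near edge expected",proj(c,Tw([.0425,0,z])),"inner near",proj(c,Tw([.028,0,z])))
for x in(300,310,316,321,326,332,342): print(x,g[180:270:3,x])
```

```text
outer near edge expected [320.60649821 212.24010537] inner near [320.61771387 243.15097359]
outer near edge expected [320.62104029 206.98876578] inner near [320.63111625 235.96543843]
300 [ 93 237 234 235 235 234 234 234 234 234 235 235 240  83  97 134 130 129
 130 129 129 127 128 129 127 217 212  72 138 189]
310 [236 235 235 234 231 238 235 235 235 235 235 234 170  94 129 132 129 130
 128 128 128 127 128 124 233 232 231 209  87 125]
316 [235 236 235 235 222 230 234 230 189 189 189 189 137  95 134 135 132 133
 133 133 130 132 130 130 231 232 232 237 144  79]
321 [235 235 235 235 230 224 235 177 224 222 220 220 222  97 136 133 134 132
 132 130 131 128 128 127 234 233 233 237 147  83]
326 [235 235 235 234 236 227 235 205 176 174 172 174 158  90 135 132 133 131
 130 129 130 129 129 125 235 232 233 228 119  96]
332 [242 235 234 235 235 219 229 235 235 235 233 235 155  93 131 133 132 130
 130 129 130 129 129 127 197 232 233 207  65 143]
342 [ 91 213 235 235 235 235 234 234 235 221 236 207 241  85  95 132 132 132
 131 130 130 129 129 128 129 229 143  66 172 126]
```

The ring sits about 3.5 mm back along the tool's x in the grip: its near edge is at row 220 against 212 expected. The pin is in the right column (321). I allow for that and come down over the mouth.

Scaled: -0.0023 m is -0.023, 0.114 m is 1.14.

```bash
python3 steer.py '[[0.6,0.06,-0.023,0.3,0,0,0.005],[0.6,0.06,-0.023,0.7,0,0,0.005],[0.6,0.06,-0.023,1,0,0,0.005],[0.6,0.06,-0.023,1.14,0,0,0.005],[0.6,0.06,-0.023,1.14,0,0,0.005],[0.6,0.06,-0.023,1.14,0,0,0.005],[0.6,0.06,-0.023,1.14,0,0,0.005]]' >/dev/null; python3 goal.py 0.044; python3 snap.py w15; python3 goal.py 0.044
python3 - <<'E'
from h import *
import pickle
c=pickle.load(open("w15.pkl","rb")); s=sensors.get_state(); M=R.from_quat(s["eef_rot"]).as_matrix(); g=cv2.cvtColor(cv2.imread("pics/w15.png"),cv2.COLOR_BGR2GRAY)
tx=M[:,0]
for z in(.036,): print("bore near edge px",proj(c,np.array([.5651,-.165,z])+.0455*tx),"slot end",proj(c,np.array([.5651,-.165,z])+.0515*tx),"rim?",proj(c,np.array([.5651,-.165,z])+.055*tx))
for x in(300,310,316,321,326,332,342): print(x,g[150:235:3,x])
print("row204",g[204,260:384:3]); print("row196",g[196,260:384:3])
E
```

```text
15.25 [ 0.56267662 -0.16698078  0.06688008] yaw 113.32205552107081 q7 1.2301803299253422 open 0.7470629822640406 F [-0.70621221  0.43179791 -1.59881036] Mz -0.012855642889641722
delta tool [-0.00294553  0.00089021  0.02288724] rz to 113.3: 0.000384941460928643
[ 0.56267662 -0.16698078  0.06688008]
15.3 [ 0.56256073 -0.16709107  0.0667841 ] yaw 113.31686305737642 q7 1.2300431683816486 open 0.7428713439310796 F [ 0.42136242  1.22878461 -1.76489371] Mz 0.024366722651999854
delta tool [-0.00310047  0.0009477   0.02279089] rz to 113.3: 0.00029431587317135273
bore near edge px [322.73890564 202.6423244 ] slot end [322.75706655 190.9718661 ] rim? [322.76779126 184.05812053]
300 [198 200 199 202 200 198 197 199 197 198 197 198 197 200 150 238 236 236
 251  71  91 213 238  78  93 130 125 124 128]
310 [196 198 199 197 199 200 200 200 200 198 200 199 199 204 170 233 246 202
  81  88 167 231 157  92 123 126 126 126 127]
316 [198 199 199 199 199 199 200 200 200 198 199 199 200 185 170 240 243 177
 125 123 179 183 129  84 129 130 131 129 130]
321 [200 198 200 199 200 200 198 201 199 200 199 199 202 166 207 243 243 176
 221 216 216 215 219  91 133 128 128 127 127]
326 [200 199 199 202 201 200 200 200 202 200 200 199 201 172 173 240 245 124
 160 156 168 168 154  82 128 124 127 125 128]
332 [198 198 199 199 200 199 201 201 200 201 200 200 200 199 171 207 244 181
  76  85 230 230 151  90 128 129 127 127 128]
342 [200 200 201 200 202 201 201 200 200 200 199 200 201 200 231 236 236 239
 176  78  54 232 236  79  87 128 126 126 127]
row204 [196 196 196 168 233 238 236 236 235 236 239 241 244 247 215 160  97  81
  82 178 214 210 160  91  76  75  72 157 240 246 241 237 235 234 235 233
 234 238 155 198 202 203]
row196 [197 196 197 196 196 197 198 198 195 164 238 242 241 237 234 241 223 236
 239 240 241 239 239 242 233 230 168 235 235 234 237 234 191 178 201 199
 200 200 201 202 201 203]
```

Scaled: 0.0009 m is 0.009, 0.016 m is 0.16.

```bash
python3 steer.py '[[0.6,0,0.009,0.06,0,0,0],[0.6,0,0.009,0.1,0,0,0],[0.6,0,0.009,0.13,0,0,0],[0.6,0,0.009,0.16,0,0,0],[0.6,0,0.009,0.16,0,0,0]]' >/dev/null; python3 goal.py 0.044
```

```text
15.8 [ 0.56064395 -0.16646021  0.04852293] yaw 113.32941797405445 q7 1.2080542462859662 open 0.7470447137291994 F [-0.78275233 -0.41715464 -1.49076269] Mz 0.050387404614770016
delta tool [-0.0046736  -0.0004254   0.00451908] rz to 113.3: 0.0005134405065164803
```

Scaled: -0.001 m is -0.01, 0.005 m is 0.05.

```bash
python3 steer.py '[[0.6,-0.01,0,0.02,0,0,0],[0.6,-0.01,0,0.04,0,0,0],[0.6,-0.01,0,0.05,0,0,0],[0.6,-0.01,0,0.05,0,0,0]]' >/dev/null; python3 goal.py 0.044
```

```text
16.2 [ 0.5619438  -0.16596801  0.04410072] yaw 113.3353114465502 q7 1.2030498137565486 open 0.7433622503236776 F [-0.30631286 -0.43504742 -1.51447138] Mz 0.06660903907801954
delta tool [-0.00328147 -0.00036137  0.00010094] rz to 113.3: 0.0006163010059429138
```

The ring is down on the slot floors with no force. I regrip centred on the gauge axis before turning it.

Scaled: -0.0035 m is -0.035, -0.0003 m is -0.003.

```bash
python3 steer.py '[[1,0,0,0,0,0,0],[1,0,0,0,0,0,0],[1,-0.035,-0.003,0,0,0,0],[1,-0.035,-0.003,0,0,0,0],[0.6,-0.035,-0.003,0,0,0,0],[0.6,-0.035,-0.003,0,0,0,0],[0.6,-0.035,-0.003,0,0,0,0],[0.6,-0.035,-0.003,0,0,0,0]]' 30 >/dev/null; python3 goal.py 0.044
```

```text
17.0 [ 0.56519895 -0.16493331  0.04409083] yaw 113.33306872165805 q7 1.2070479264232004 open 0.7449962752400924 F [ 0.47582456 -0.74058284 -0.05335453] Mz 0.05696659533286726
delta tool [ 1.17267572e-04 -2.20367278e-05  9.08296863e-05] rz to 113.3: 0.000577158072358606
```

```bash
python3 steer.py '[[0.6,0,0,0.005,0,0,0.1],[0.6,0,0,0.009,0,0,0.22],[0.6,0,0,0.012,0,0,0.34],[0.6,0,0,0.015,0,0,0.46],[0.6,0,0,0.018,0,0,0.58],[0.6,0,0,0.021,0,0,0.7],[0.6,0,0,0.021,0,0,0.7]]' 40 >/dev/null; python3 goal.py 0.044
```

```text
17.7 [ 0.56509549 -0.16491885  0.04194022] yaw 73.21950963802195 q7 0.5599354045640449 open 0.7461494359055492 F [-0.40894716 -0.61821378 -0.75648634] Mz 0.004859002306502701
delta tool [-2.74754579e-05 -7.76158864e-05 -2.05973541e-03] rz to 113.3: -0.6995365226303708
```

Turned 40° freely. I go on to about 78°, then feel for the clamp.

```bash
python3 steer.py '[[0.6,0,0,0.003,0,0,0.12],[0.6,0,0,0.007,0,0,0.24],[0.6,0,0,0.01,0,0,0.36],[0.6,0,0,0.014,0,0,0.48],[0.6,0,0,0.017,0,0,0.58],[0.6,0,0,0.019,0,0,0.66],[0.6,0,0,0.019,0,0,0.66]]' >/dev/null; python3 goal.py 0.04; python3 steer.py '[[0.6,0,0,0,0,0,0.03],[0.6,0,0,0.001,0,0,0.06],[0.6,0,0,0.001,0,0,0.06]]' >/dev/null; python3 goal.py 0.04
```

```text
18.4 [ 0.56529365 -0.16474564  0.04015821] yaw 35.56491550320668 q7 -0.021271391356848357 open 0.7455216734129869 F [-0.4550954  -0.38640673  0.81055667] Mz -0.00956043031768033
delta tool [-9.42516771e-05 -3.05457820e-04  1.58242095e-04] rz to 113.3: -1.3567331687850428
18.7 [ 0.56510341 -0.16505699  0.04012755] yaw 31.95230540413981 q7 -0.07462964626282632 open 0.7415211362585239 F [-0.4114579   0.06315355  2.8451307 ] Mz -0.11076127410955472
delta tool [5.01799638e-05 2.73086987e-05 1.27533323e-04] rz to 113.3: -1.4197851096045584
```

```bash
python3 steer.py '[[0.6,0,0,0,0,0,0.02],[0.6,0,0,0,0,0,0.04],[0.6,0,0,0,0,0,0.04]]' >/dev/null; python3 goal.py 0.04; python3 steer.py '[[0.6,0,0,0,0,0,0.02],[0.6,0,0,0,0,0,0.04],[0.6,0,0,0,0,0,0.04]]' >/dev/null; python3 goal.py 0.04
```

```text
19.0 [ 0.56494558 -0.16519671  0.04014375] yaw 29.654449700307044 q7 -0.10867570820709728 open 0.7467815996176708 F [-3.12640351 -1.60211242  4.83950015] Mz 0.1405879429489652
delta tool [9.46059263e-05 2.31620801e-04 1.43548645e-04] rz to 113.3: -1.4598902573721717
19.3 [ 0.5647801  -0.16528478  0.04012218] yaw 27.446622535342797 q7 -0.14151264410612546 open 0.7441071472865125 F [-1.81902735 -2.10386997  4.79063569] Mz 0.5686257302422187
delta tool [0.00010536 0.00041529 0.00012165] rz to 113.3: -1.4984241107157699
```

The reaction torque is 0.57 N m at 86°, so the ring is snug. I let go, lift and check.

Scaled: -0.2 m is -2, -0.16 m is -1.6.

```bash
python3 steer.py '[[1,0,0,0,0,0,0],[1,0,0,0,0,0,0],[1,0,0,0,0,0,0],[1,0,0,-0.2,0,0,0],[1,0,0,-0.6,0,0,0],[1,0,0,-1.1,0,0,0],[1,0,0,-1.6,0,0,0],[1,0,0,-2,0,0,0],[1,0,0,-2,0,0,0]]'; python3 steer.py '[[1,-0.5,0,-0.4,0,0,0],[1,-0.5,0,-0.4,0,0,0],[1,-0.5,0,-0.4,0,0,0]]' >/dev/null; python3 snap.py w20
python3 - <<'E'
from h import *
import pickle
c=pickle.load(open("w20.pkl","rb")); im=cv2.imread("pics/w20.png"); G=np.array([.5651,-.165,0])
x,y=proj(c,G+[0,0,.036]).astype(int); print(x,y)
for a in range(0,360,10):
    t=np.radians(a); u=proj(c,G+[.0425*np.cos(t),.0425*np.sin(t),.033]).round().astype(int); cv2.circle(im,tuple(map(int,u)),0,(0,0,255),-1)
c2,t=shot("top","t20.png"); s,t2=shot("scene","s20.png")
a=cv2.resize(im[max(y-75,0):y+75,x-75:x+75],(400,400),interpolation=cv2.INTER_CUBIC); b=cv2.resize(t2[130:430,120:420],(400,400))
cv2.imwrite("pics/v20.png",np.hstack([a,b]))
E
```

```text
clock: 20.2
tool_pos: [0.5689, -0.164, 0.2458]
eef_rot: [0.52, 0.854, 0.003, 0.005]
contact_force: [0.5, -0.7, 0.3]
opening: 1.003
finger_force: 0.0
[ 0.58910338 -0.21133696  0.28006451]
319 159
```

View pics/v20.png

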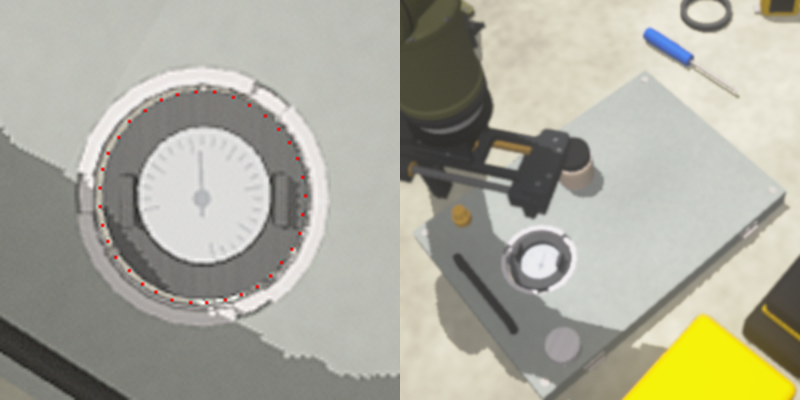

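The last picture shows the ring sunk level in the bore (crop centre (203,198)), matching the circle projected at z = 33 mm. Its lugs are turned away from the slots, and the jar, fitting, tin and the rest are undisturbed. I hand the job in.

```bash
python3 -c "
from plant import r, viewer, sensors, finish_job
print(sensors.get_state()['clock'], finish_job())"
```

```text
the job is handed in; nothing more can be done
20.65 None
```

The glass lies flat in the gauge and the ring is turned 86° clockwise onto it, snug at about 0.57 N m; I let go and handed the job in at 20.65 s, with the jar, fitting and tin undisturbed in the last picture.

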